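Release the parts tray with the twin keys

ROBOT

A 6-joint arm with a two-finger parallel gripper is mounted at the origin on a cart in front of the work surface, level with it; the furniture and walls round the work are solid. World frame = base frame: x ahead of the robot, y to its left, z up, the work surface at z = 0. Lengths are in m, angles in rad, forces in N, time in s.
With the tool pointing down it reaches from about 0.35 to 0.975 m from the base axis. Payload 4.9 kg.
Tool frame: the origin (TCP) lies at the very end of the fingers, on their centre line; the grasp point (between the pads) lies 19 mm behind it (manip.grasp_offset is the distance from the TCP to the grasp point, in m); z points along the fingers, y is the line along which they close (so a half turn about z gives the same grasp; the last joint's range is limited). The gripper opens to 85 mm and grips with 20 to 120 N. Pads are 22 mm wide; open, the fingers measure 114 mm over their backs; the gripper's body (76 mm by 85 mm) begins 54 mm behind the grasp point. The pads swing forward as they close: fully open they stand 13 mm farther back than shut.
Start: joints at [1.122, 0.053, 1.613, -0, 1.476, -0.119], TCP at [0.202, 0.591, 0.231] pointing down, gripper open.
Joint ranges: [-3.01, 3.01], [-1.01, 2.22], [0.06, 2.58], [-1.02, 4.17], [0.09, 2.62], [-3.14, 3.14]. Speed limits (rad/s): [2.57, 2.57, 3.14, 3.14, 3.14, 3.14].

INTERFACE

Orientations are given as a unit quaternion [w, x, y, z].
In Python, from plant import manip, eyes, job_done, models gives the robot as it stands.
- The arm moves only by the tool servo_tool, never from a script. Its argument "motion" is one flat list of numbers, 5 for each row, row after row: the opening, from -1 (shut) to 1 (fully open), then the shift along the tool's x, y, z normalised to -1 to 1, where 1 is 120 mm, then the turn about the tool's z normalised to -1 to 1, where 1 is 45 degrees. A call has 1 to 5 rows; each row is the pose to reach, as a shift and turn from the pose commanded when the call began, along the tool's axes at that moment; what a row does not reach only later rows make up. A row lasts 1/8 s, in which the tool goes at most 62.5 mm and 10.7 degrees, less where a joint would pass 70% of its speed; a pose out of reach is approached as far as the arm can. A call with a number of a shift or a turn outside -1 to 1 is refused whole. A call with a gripper value outside its range is refused whole. The fingers move at their own pace and stop on an object; the grip force is fixed at half the most. Time passes only in rows, so rows that repeat a pose let the fingers close. It gives the time, the measured TCP pose, the force, the opening and the grip force at its end, in the units of the state.
- manip.state(): the state, without advancing time (a new reading comes with each control period).
- eyes.grab_frame(name): name is "scene" or "top" or "wrist"; returns (picture, depth): 400x640x3 uint8, red, green, blue; 400x640 float32, m along the optical axis (not along the pixel's ray), 0 where there is no reading.
- eyes.camera_params(name): a dict with "fov_y" (degrees; the focal length in pixels is half the picture's height over the tangent of half this angle, whatever the lens; pixels are square), "cx", "cy" (the principal point, pixels), "pose" (4x4, takes a point from camera to world coordinates); the wrist camera has in their place "T_tool_cam" (4x4, takes a point from camera to tool coordinates, whose origin is the TCP and whose axes are the flange's). Camera axes: x right, y up, looking along -z (the intrinsics and any distortion apply to the point x, -y, -z); pixel columns grow to the right and rows downward; lengths in m; the calibration is good to about 2 mm. A picture is of the moment at which its call begins: read the wrist's pose just before it. camera_params takes no time and is no camera call.
- job_done(): hands the job in; it is judged then, once.
Trained networks look in the newest picture that a camera, given by its name, has taken for a name from the list of things; names that differ only in an ending like _2 or _b are one class to them, and where a whole thing is asked for, a point or a joint stands for the part that bears it (a point fixed in the world has none). Each returns a list of dicts, best first, with "p" (0 to 1); they miss things now and then, are a little off and sometimes report something else, mostly with a low value. They report only what shows in the picture. A call takes as long as a camera call. They do not tell look-alikes from the thing itself.
- models.regions_of(camera, label): "mask" (400x640 bool, what is visible of it) and "pixel" ([column, row] in pixels, amid what is visible of it).
The state is a dict: "time": time; "joint_pos": joint angles; "joint_vel": joint speeds; "joint_efforts": joint torques, N m; "tool_pos": TCP position; "tool_rot": TCP orientation; "contact_force": force on the tool from outside, world axes, zero at the start; "ft_torque": the same for the moment, N m; "gripper_width": opening from 0.0 (shut) to 1.0 (fully open); "grasp_force": force on a finger pad.
Only numpy, scipy, OpenCV 4.12 (cv2) and the standard library are available. Lean on these libraries where they do the work, as an engineer would, in place of code of your own. Each camera call takes 0.05 s, during which the arm holds its last target. There are 200 camera calls.

TASK

Get the tray of the grey steel parts safe out. Push the dark sliding cover on top fully back, away from the tray side, so that the two round release keys are uncovered; then press both keys down together to their stops, one fingertip on each, and keep them down until the damped tray has slid all the way out, then let go and move clear. Nothing is to be gripped or lifted, and leave the jar and the thread spool beside the safe where they stand.

Things in the scene. Friction and masses are not known exactly. Their poses are not given: they have to be found in the camera images.
- parts_safe: Grey steel box fixed to the table, 140 mm deep (x), 136 wide (y), top plate 70 mm above the table. Origin: centre of its underside; z up; the tray comes out of the front, x = -70 mm, toward -x. Side walls (inner faces y = +-64 mm, lips in to +-60) rise 94 mm above the table as rails of the cover; between them the top is free once the cover is back. Yaw varies about 25 degrees each way.
- cover_ridge (a point): Mid-width, top of the front face of the cover's ridge, 105 mm above the table. Cover: dark plate 65 x 124 mm, underside 85 mm above the table. The ridge along its front edge, 12 mm thick, 116 wide, has a flat front face toward the safe's -x, 87 to 105 mm up. Push there toward +x with the tips 88 to 98 mm up, to pass over the keys; about 1.5 N; it stays where left.
- cover (a joint): Slide of the cover along the safe's +x, m: 0 is fully forward over the keys, 0.065 is fully back at its stop, where the ridge's front face stands 30 mm behind the key centres. Starts between 0 and 0.02.
- key_left_top (a point): Centre of the flat top of the left release key, a plain aluminium round of 28 mm diameter at x = -30 mm, y = +28 mm in the safe's frame; the top is 82 mm above the table when up and 74 mm when fully down. The two keys are 56 mm apart, centre to centre, along the safe's y.
- key_right_top (a point): The same for the right key, at x = -30 mm, y = -28 mm in the safe's frame.
- key_left (a joint): Travel of the left key, m: 0 up, 0.008 fully down at its stop. Spring-loaded: 1.5 N starts it, 4 N holds it at the stop. The tray is free only while both keys are more than 6 mm down.
- key_right (a joint): The same for the right key.
- tray (a joint): Tray travel toward the safe's -x, m: 0 shut (latched at about 0.0005), 0.060 fully out at its stop. While both keys are down its own spring and damper bring it out in about 3 s; a key let up early catches it in a tooth part-way (every 20 mm), and pressing both again sends it on.
- tray_front (a point): Centre of the tray's aluminium front panel (126 mm wide, 44 mm high), at the root of its small knob, 34 mm above the table; moves with the tray.
- paste_jar: Bystander: jar with a white lid, 69 mm across and 73 mm high, loose, standing near the safe's right (-y) side; origin at the centre of its underside.
- thread_spool: Bystander: spool of thread, 46 mm across and 60 mm high, loose, standing near the safe's left (+y) side; origin at the centre of its underside.
Things that resemble listed ones, but are neither listed nor needed, are in the scene too. What is shaped like the parts_safe but red is not meant.

How it is judged:
By the outcome, as a careful person would: the job done as asked, in the order asked, and still so for the second after the job is handed in, with the robot touching nothing.
It also fails if it takes over 42 s, if anything falls off the work surface, if the arm or the gripper's body presses on something with over 40 N, if the wrist force passes 120 N, or if a joint passes its speed limit or range.

## Working session

There is one attempt and no reset: what is moved stays moved. The work goes in short steps, Python scripts to look and compute and a tool call to move; the robot and the scene stay as the last step left them, time stands still between calls to the robot, and variables do not carry over. Pictures are saved under pics/ and viewed, at most 10 in all, crops included, and the job is handed in when it is done.

Besides the shell and the picture viewer there is one more tool, called after "Request:" by a JSON object that holds its "op" and its "data", one argument or row to a line. servo_tool: Moves the arm, as the interface text tells. Its arguments: {"type":"object","properties":{"motion":{"type":"array","items":{"type":"number","minimum":-1,"maximum":1}}},"required":["motion"]}

```bash
mkdir -p pics; cat > h.py <<'E'
import numpy as np, cv2
from plant import manip, eyes, models
def K(p): 
    f=200/np.tan(np.radians(p["fov_y"])/2); return f,p["cx"],p["cy"]
def cloud(name,d,p):
    f,cx,cy=K(p); v,u=np.mgrid[:400,:640]
    P=np.stack([(u-cx)/f*d,-(v-cy)/f*d,-d,np.ones_like(d)],-1)
    return (P@np.array(p["pose"]).T)[...,:3]
E
python3 - <<'E'
from h import *
s=manip.state();print(s)
for n in("scene","top"):
    im,d=eyes.grab_frame(n);cv2.imwrite(f"pics/{n}0.png",im[...,::-1]);p=eyes.camera_params(n);print(p)
    W=cloud(n,d,p);np.save(n+"W.npy",W)
    for l in("parts_safe","cover_ridge","key_left_top","paste_jar","thread_spool"):
        for r in models.regions_of(n,l)[:4]:
            m=r["mask"]&(d>0);print(n,l,round(r["p"],2),r["pixel"],m.sum(),np.median(W[m],0).round(3) if m.any() else 0,W[m][:,2].max().round(3) if m.any() else 0)
print(eyes.camera_params("wrist"))
E
```

```text
{'time': 0.0, 'joint_pos': array([ 1.12199477e+00,  5.33621990e-02,  1.61428332e+00, -1.55599570e-05,
        1.47596650e+00, -1.19041123e-01]), 'joint_vel': array([ 1.05680432e-03, -5.44272900e-05, -6.14512709e-04,  1.61358677e-03,
       -2.92557139e-03, -1.30135047e-03]), 'joint_efforts': array([-1.66911414e-03, -3.93698430e+01, -3.70160973e+01, -3.61849980e-04,
        7.31302847e-03,  1.29316536e-06]), 'tool_pos': array([0.20214686, 0.59076212, 0.23006607]), 'tool_rot': array([-2.75400488e-04,  1.64133356e-01,  9.86437642e-01, -9.71429571e-04]), 'contact_force': array([-0.08031789, -1.26190935,  0.00965475]), 'ft_torque': array([ 0.01072226, -0.02128045,  0.02018951]), 'grasp_force': 0.0, 'gripper_width': 1.0024287456907588}
{'fov_y': 47.94993844861114, 'cx': 320.58425886179054, 'cy': 208.15614347547688, 'pose': array([[ 0.75178297,  0.37586646, -0.54179957,  0.09641719],
       [-0.65935341,  0.43930452, -0.61013492, -0.51609573],
       [ 0.00868575,  0.81592643,  0.57809049,  0.58428301],
       [ 0.        ,  0.        ,  0.        ,  1.        ]])}
scene parts_safe 0.86 [37
[... 865 characters left out ...]
ver_ridge 0.96 [226.8, 244.1] 1610 [0.488 0.219 0.09 ] 0.111
top cover_ridge 0.79 [368.5, 194.7] 1554 [ 0.582 -0.089  0.09 ] 0.11
top paste_jar 0.61 [427.2, 205.7] 898 [ 0.569 -0.218  0.072] 0.078
top paste_jar 0.49 [361.2, 218.8] 256 [ 0.534 -0.073  0.039] 0.062
{'fov_y': 69.98235822654134, 'cx': 320.12460244146587, 'cy': 206.16868938323609, 'T_tool_cam': array([[ 7.40481842e-04,  9.53459905e-01,  3.01518924e-01,
         7.68911690e-02],
       [ 9.99999703e-01, -6.41912677e-04, -4.25988594e-04,
        -6.32786933e-04],
       [-2.12614225e-04,  3.01519150e-01, -9.53460097e-01,
        -1.42705279e-01],
       [ 0.00000000e+00,  0.00000000e+00,  0.00000000e+00,
         1.00000000e+00]])}
```

View pics/scene0.png

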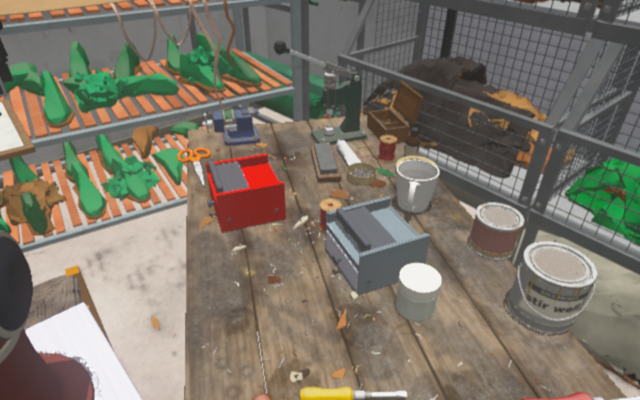

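```bash
python3 -c "
import cv2
a=cv2.imread('pics/top0.png')[130:310,150:500];cv2.imwrite('pics/top0c.png',cv2.resize(a,None,fx=2.2,fy=2.2,interpolation=2))"
```

```text
(no output)
```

View pics/top0c.png

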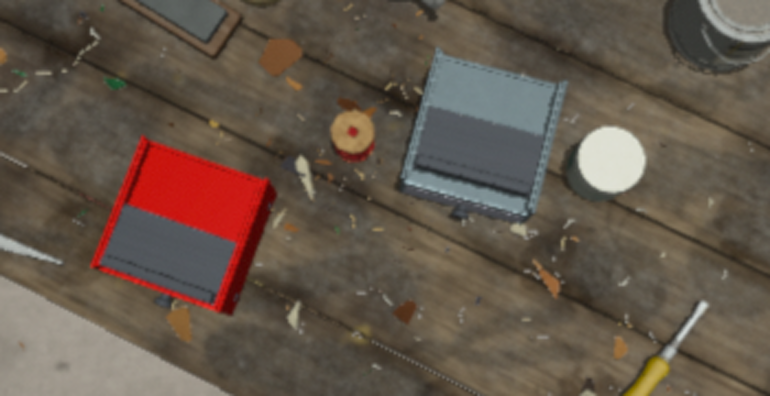

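The scene camera shows two candidates: the red look-alike at (243,195) and the grey safe at (372,244), at (490,130) in the crop. I choose the grey one. Its tray knob and ridge face the robot side, the spool stands at scene (330,210) and the jar at (418,292).

```bash
cat > fit.py <<'E'
from h import *
from scipy.optimize import minimize
# footprint fit: every point z>0.06 near the safe must fill the 140x136 rectangle
def fit(P):
    r=cv2.minAreaRect(P[:,:2].astype(np.float32)*1000); return r
if __name__=="__main__":
  for n in("top","scene"):
    W=np.load(n+"W.npy"); g=cv2.imread(f"pics/{n}0.png").astype(int)
    m=(W[...,2]>.062)&(W[...,2]<.115)&(np.hypot(W[...,0]-.59,W[...,1]+.094)<.125)
    k,l,st,c=cv2.connectedComponentsWithStats(m.astype(np.uint8),connectivity=4)
    for i in range(1,k):
        if st[i,4]>300:
            P=W[l==i]; print(n,st[i,4],c[i].round(),fit(P))
            R=P[(P[:,2]>.091)&(P[:,2]<.098)]
            H=P[P[:,2]>.100]; print(' rail',len(R),fit(R),' ridge',len(H),fit(H),np.median(H[:,2]))
E
python3 fit.py
```

```text
top 3848 [369. 191.] ((603.83642578125, -95.80783081054688), (136.01071166992188, 141.10931396484375), 72.9823989868164)
 rail 596 ((602.7944946289062, -95.3917007446289), (135.81837463378906, 138.42636108398438), 72.94390106201172)  ridge 294 ((556.865966796875, -80.99760437011719), (114.04373168945312, 12.44604778289795), 73.0162124633789) 0.10456013461360009
scene 4543 [374. 233.] ((601.4570922851562, -97.75907897949219), (140.7825927734375, 141.01980590820312), 73.0582046508789)
 rail 600 ((601.367431640625, -98.57594299316406), (137.6702117919922, 138.35292053222656), 72.74620056152344)  ridge 314 ((554.2611694335938, -84.39837646484375), (115.5667953491211, 12.67296028137207), 73.06782531738281) 0.1040616268462185
```

Safe: centre about (0.603, -0.097), yaw -17°, footprint 136×141 mm, ridge top at 0.1045. These match the given sizes. The cover starts about 10 mm back. Next I travel to the front of the safe.

Request:
{"op": "servo_tool", "data": {
  "motion": [0, -0.21, -0.22, 0, 0, 0, -0.42, -0.44, 0, 0, 0, -0.63, -0.65, 0, 0, 0, -0.84, -0.87, 0, 0]
}}

```text
time: 1.1
tool_pos: [0.2643, 0.4589, 0.2315]
tool_rot: [0.0, 0.164, 0.986, 0.0]
contact_force: [0.7, 0.3, 0.3]
gripper_width: 0.498
grasp_force: 0.0
```

Request:
{"op": "servo_tool", "data": {
  "motion": [0, -0.21, -0.22, 0, 0, 0, -0.42, -0.44, 0, 0, 0, -0.63, -0.65, 0, 0, 0, -0.84, -0.87, 0, 0]
}}

```text
time: 1.6
tool_pos: [0.3259, 0.3275, 0.2315]
tool_rot: [0.0, 0.164, 0.986, 0.0]
contact_force: [-0.2, 0.2, -0.3]
gripper_width: 0.503
grasp_force: 0.0
```

Request:
{"op": "servo_tool", "data": {
  "motion": [0, -0.21, -0.22, 0, 0, 0, -0.42, -0.44, 0, 0, 0, -0.63, -0.65, 0, 0, 0, -0.84, -0.87, 0, 0]
}}

```text
time: 2.1
tool_pos: [0.3875, 0.196, 0.2316]
tool_rot: [0.0, 0.164, 0.986, 0.0]
contact_force: [0.6, 0.3, -0.2]
gripper_width: 0.501
grasp_force: 0.0
```

Request:
{"op": "servo_tool", "data": {
  "motion": [-0.02, -0.21, -0.22, 0, 0, -0.02, -0.42, -0.44, 0, 0, -0.02, -0.63, -0.65, 0, 0, -0.02, -0.84, -0.87, 0, 0]
}}

```text
time: 2.6
tool_pos: [0.4491, 0.0645, 0.2316]
tool_rot: [0.0, 0.164, 0.986, 0.0]
contact_force: [-0.0, -0.1, -0.2]
gripper_width: 0.488
grasp_force: 0.0
```

Request:
{"op": "servo_tool", "data": {
  "motion": [-0.02, -0.15, -0.22, 0, 0, -0.02, -0.3, -0.44, 0, -0.02, -0.02, -0.5, -0.65, 0, -0.04, -0.02, -0.5, -0.88, 0, -0.04, -0.02, -0.5, -0.88, 0, -0.04]
}}

```text
time: 3.22
tool_pos: [0.471, -0.0548, 0.2314]
tool_rot: [0.0, 0.15, 0.989, 0.0]
contact_force: [0.3, 1.1, 0.8]
gripper_width: 0.486
grasp_force: 0.0
```

```bash
cat >> h.py <<'E'
from scipy.spatial.transform import Rotation as Ro
def wrist(tag):
    s=manip.state(); im,d=eyes.grab_frame("wrist"); cv2.imwrite(f"pics/{tag}.png",im[...,::-1])
    p=eyes.camera_params("wrist"); q=s["tool_rot"]; T=np.eye(4); T[:3,:3]=Ro.from_quat([q[1],q[2],q[3],q[0]]).as_matrix(); T[:3,3]=s["tool_pos"]
    p["pose"]=T@np.array(p["T_tool_cam"]); W=cloud("wrist",d,p); W[d<=0]=np.nan
    return s,W,im
C=np.array([.6027,-.0967]); A=np.radians(-17.0)
EX=np.array([np.cos(A),np.sin(A)]); EY=np.array([-EX[1],EX[0]])
def safe(W): D=W[...,:2]-C; return np.stack([D@EX,D@EY,W[...,2]],-1)
E
python3 - <<'E'
from h import *
s,W,im=wrist("w1"); S=safe(W)
z=S[...,2]; print('tcp',safe(s["tool_pos"]).round(4))
ok=(abs(S[...,0])<.09)&(abs(S[...,1])<.075)
R=ok&(z>.100)&(z<.109)
print('ridge',R.sum(),cv2.minAreaRect((S[R][:,:2]*1000).astype(np.float32)),np.median(z[R]))
R=ok&(z>.089)&(z<.098)
print('rails',R.sum(),cv2.minAreaRect((S[R][:,:2]*1000).astype(np.float32)))
R=ok&(z>.062)
print('all',R.sum(),cv2.minAreaRect((S[R][:,:2]*1000).astype(np.float32)))
E
```

```text
tcp [-0.1381  0.0015  0.2314]
ridge 841 ((-49.06659698486328, 1.1527442932128906), (12.345474243164062, 81.04286193847656), 0.030185075476765633) 0.10479107514218289
rails 2187 ((-12.98141860961914, -3.8463058471679688), (134.62149047851562, 119.3346939086914), 86.92584991455078)
all 8686 ((0.5148773193359375, -0.9611740112304688), (135.3819580078125, 140.836669921875), 89.70257568359375)
```

View pics/w1.png

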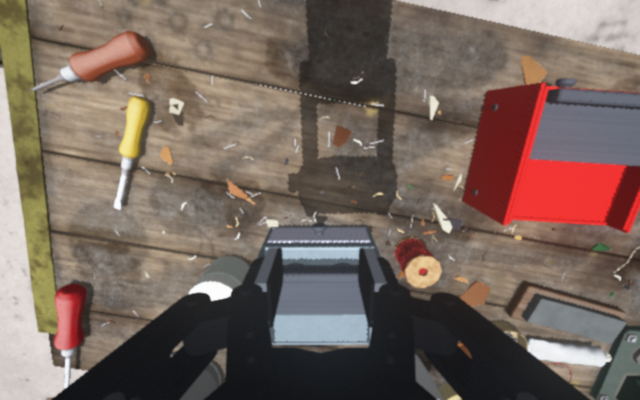

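The wrist picture confirms the grey safe straight ahead (320,290), with the jar at (215,285), the spool at (420,268) and red at the right. The pose agrees within about 1 mm. I go down in front of it.

Request:
{"op": "servo_tool", "data": {
  "motion": [-0.02, 0, -0.01, 0.3, 0, -0.02, 0, -0.01, 0.6, 0, -0.02, 0, -0.01, 0.9, 0, -0.02, 0, -0.01, 1, 0]
}}

```text
time: 3.78
tool_pos: [0.4693, -0.0534, 0.1089]
tool_rot: [-0.002, 0.148, 0.989, 0.0]
contact_force: [0.7, -0.2, -0.4]
gripper_width: 0.487
grasp_force: 0.0
```

Request:
{"op": "servo_tool", "data": {
  "motion": [-0.02, 0, 0, 0.18, 0, -0.02, 0, 0, 0.18, 0, -0.02, 0, 0, 0.18, 0]
}}

```text
time: 4.15
tool_pos: [0.4718, -0.0548, 0.0912]
tool_rot: [0.001, 0.148, 0.989, -0.0]
contact_force: [-0.4, 0.4, -0.0]
gripper_width: 0.489
grasp_force: 0.0
```

```bash
python3 - <<'E'
from h import *
s=manip.state();print(s["time"],safe(s["tool_pos"]).round(4),s["contact_force"].round(1),s["gripper_width"])
im,d=eyes.grab_frame("scene");W=cloud("scene",d,eyes.camera_params("scene"));S=safe(W)
a=im[150:350,220:480,::-1];cv2.imwrite("pics/s2.png",cv2.resize(a,None,fx=3,fy=3,interpolation=2))
m=(abs(S[...,0]+.138)<.025)&(abs(S[...,1])<.06)&(S[...,2]>.05)&(S[...,2]<.15)
P=S[m];print(m.sum(),P[:,2].min().round(4),P[P[:,2]<.11].min(0),P[P[:,2]<.11].max(0))
E
```

```text
4.15 [-0.1374  0.0018  0.0912] [-0.4  0.4 -0. ] 0.4893216477975628
553 0.0927 [-0.14944853 -0.03559134  0.09265208] [-0.12738586  0.02631621  0.10964195]
```

View pics/s2.png

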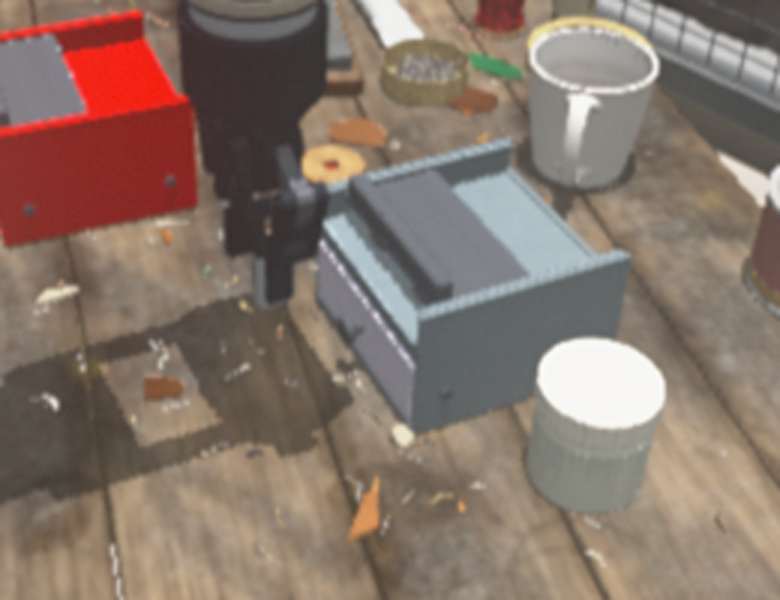

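The picture shows the fingers in front of the safe with tips at about 93 mm, the ridge at (395,235) and jar and spool clear. Now I push the cover.

Request:
{"op": "servo_tool", "data": {
  "motion": [-0.02, -0.15, -0.02, 0, 0, -0.02, -0.3, -0.02, 0, 0, -0.02, -0.42, -0.02, 0, 0, -0.02, -0.5, -0.02, 0, 0, -0.02, -0.55, -0.02, 0, 0]
}}

```text
time: 4.82
tool_pos: [0.5337, -0.0767, 0.0899]
tool_rot: [0.0, 0.149, 0.989, -0.0]
contact_force: [-0.5, 0.2, 0.3]
gripper_width: 0.489
grasp_force: 0.0
```

Request:
{"op": "servo_tool", "data": {
  "motion": [-0.02, -0.06, 0, 0, 0, -0.02, -0.13, 0, 0, 0, -0.02, -0.2, 0, 0, 0, -0.02, -0.27, 0, 0, 0, -0.02, -0.33, 0, 0, 0]
}}

```text
time: 5.45
tool_pos: [0.5715, -0.0882, 0.0895]
tool_rot: [-0.0, 0.149, 0.989, 0.0]
contact_force: [-2.0, 0.1, 1.3]
gripper_width: 0.489
grasp_force: 1.0
```

```bash
python3 - <<'E'
from h import *
s=manip.state();print(s["time"],safe(s["tool_pos"]).round(4),s["contact_force"].round(1))
E
```

```text
5.45 [-0.0323 -0.001   0.0895] [-2.   0.1  1.3]
```

Request:
{"op": "servo_tool", "data": {
  "motion": [-0.02, -0.06, 0, 0, 0, -0.02, -0.11, 0, 0, 0, -0.02, -0.15, 0, 0, 0, -0.02, -0.17, 0, 0, 0]
}}

```text
time: 5.95
tool_pos: [0.5907, -0.0942, 0.0895]
tool_rot: [-0.0, 0.149, 0.989, 0.0]
contact_force: [-0.5, 0.5, -1.0]
gripper_width: 0.488
grasp_force: 0.8
```

Request:
{"op": "servo_tool", "data": {
  "motion": [-0.02, -0.01, 0, 0, 0, -0.02, -0.02, 0, 0, 0, -0.02, -0.03, 0, 0, 0]
}}

```text
time: 6.32
tool_pos: [0.5924, -0.0947, 0.0895]
tool_rot: [-0.003, 0.149, 0.989, 0.0]
contact_force: [-10.3, 3.2, 5.4]
gripper_width: 0.492
grasp_force: 5.2
```

The force rose to 10 N at the expected stop, so the cover is fully back. I back off over the keys and measure them.

Request:
{"op": "servo_tool", "data": {
  "motion": [-0.02, 0.06, 0, -0.02, 0, -0.02, 0.12, 0, -0.03, 0, -0.02, 0.18, 0, -0.03, 0, -0.02, 0.18, 0, -0.03, 0]
}}

```text
time: 6.82
tool_pos: [0.5729, -0.0888, 0.0934]
tool_rot: [0.0, 0.149, 0.989, -0.0]
contact_force: [0.2, -0.2, -0.1]
gripper_width: 0.489
grasp_force: 0.0
```

```bash
python3 - <<'E'
from h import *
s,W,im=wrist("w3");print(s["time"],safe(s["tool_pos"]).round(4),s["contact_force"].round(1))
for n in("top","scene"):
    im,d=eyes.grab_frame(n);S=safe(cloud(n,d,eyes.camera_params(n)))
    if n=="scene": cv2.imwrite("pics/s3.png",cv2.resize(im[150:350,260:480,::-1],None,fx=3,fy=3,interpolation=2))
    R=(S[...,2]>.099)&(S[...,2]<.109)&(abs(S[...,0]-.006)<.02)&(abs(S[...,1])<.06)
    print(n,R.sum(),np.percentile(S[R][:,0],[2,50,98]).round(4))
    for l in("key_left_top","key_right_top","tray_front"):
        for r in models.regions_of(n,l)[:3]:
            m=r["mask"]&(d>0);print(l,round(r["p"],2),r["pixel"],m.sum(),np.median(S[m],0).round(4))
E
```

```text
6.825 [-0.0308 -0.0011  0.0934] [ 0.2 -0.2 -0.1]
top 3 [0.0052 0.0067 0.0094]
scene 167 [-0.0007  0.0034  0.0107]
key_left_top 0.66 [353.6, 225.5] 165 [-0.0324  0.0204  0.081 ]
key_right_top 0.75 [369.4, 241.6] 146 [-0.0331 -0.0333  0.0811]
tray_front 0.6 [340.4, 259.4] 637 [-0.0706 -0.0082  0.0375]
tray_front 0.43 [212.3, 202.6] 127 [-0.242   0.2666  0.0354]
```

View pics/s3.png

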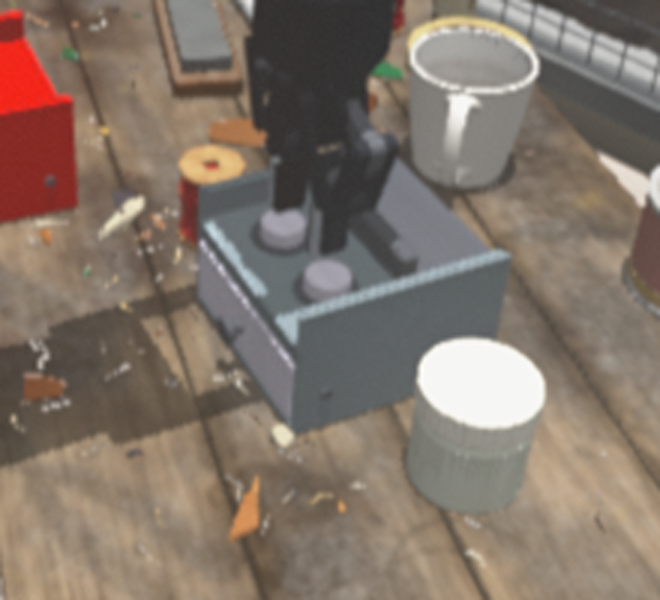

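Both aluminium keys at (283,228) and (327,278) are uncovered, with a fingertip above each and the cover back. I press.

Request:
{"op": "servo_tool", "data": {
  "motion": [-0.02, 0, 0, 0.05, 0, -0.02, 0, 0, 0.1, 0, -0.02, 0, 0, 0.13, 0, -0.02, 0, 0, 0.15, 0, -0.02, 0, 0, 0.17, 0]
}}

```text
time: 7.9
tool_pos: [0.5733, -0.0889, 0.0739]
tool_rot: [-0.001, 0.149, 0.989, -0.0]
contact_force: [-3.7, 1.5, 7.3]
gripper_width: 0.49
grasp_force: 3.4
```

Request:
{"op": "servo_tool", "data": {
  "motion": [-0.02, 0, 0, 0.01, 0, -0.02, 0, 0, 0.01, 0]
}}

```text
time: 8.15
tool_pos: [0.5733, -0.0889, 0.0725]
tool_rot: [-0.0, 0.149, 0.989, 0.0]
contact_force: [-3.3, 1.4, 6.8]
gripper_width: 0.492
grasp_force: 3.5
```

Request:
{"op": "servo_tool", "data": {
  "motion": [-0.02, 0, 0, 0.01, 0, -0.02, 0, 0, 0.02, 0, -0.02, 0, 0, 0.02, 0]
}}

```text
time: 8.52
tool_pos: [0.5733, -0.0889, 0.0722]
tool_rot: [-0.001, 0.149, 0.989, -0.0]
contact_force: [-8.8, 1.9, 16.8]
gripper_width: 0.49
grasp_force: 8.5
```

At the stop, 17 N. I hold.

Request:
{"op": "servo_tool", "data": {
  "motion": [-0.02, 0, 0, 0, 0, -0.02, 0, 0, 0, 0, -0.02, 0, 0, 0, 0, -0.02, 0, 0, 0, 0, -0.02, 0, 0, 0, 0]
}}

```text
time: 9.15
tool_pos: [0.5733, -0.0889, 0.0722]
tool_rot: [-0.001, 0.149, 0.989, -0.0]
contact_force: [-9.7, 2.6, 16.9]
gripper_width: 0.492
grasp_force: 8.5
```

Request:
{"op": "servo_tool", "data": {
  "motion": [-0.02, 0, 0, 0, 0, -0.02, 0, 0, 0, 0, -0.02, 0, 0, 0, 0, -0.02, 0, 0, 0, 0, -0.02, 0, 0, 0, 0]
}}

```text
time: 9.78
tool_pos: [0.5733, -0.0889, 0.0722]
tool_rot: [-0.001, 0.149, 0.989, -0.0]
contact_force: [-9.2, 2.0, 16.3]
gripper_width: 0.492
grasp_force: 8.5
```

Request:
{"op": "servo_tool", "data": {
  "motion": [-0.02, 0, 0, 0, 0, -0.02, 0, 0, 0, 0, -0.02, 0, 0, 0, 0, -0.02, 0, 0, 0, 0, -0.02, 0, 0, 0, 0]
}}

```text
time: 10.4
tool_pos: [0.5733, -0.0889, 0.0722]
tool_rot: [-0.001, 0.149, 0.989, -0.0]
contact_force: [-9.3, 1.4, 17.5]
gripper_width: 0.488
grasp_force: 8.5
```

Request:
{"op": "servo_tool", "data": {
  "motion": [-0.02, 0, 0, 0, 0, -0.02, 0, 0, 0, 0, -0.02, 0, 0, 0, 0, -0.02, 0, 0, 0, 0, -0.02, 0, 0, 0, 0]
}}

```text
time: 11.02
tool_pos: [0.5733, -0.0889, 0.0722]
tool_rot: [-0.001, 0.149, 0.989, -0.0]
contact_force: [-9.3, 2.1, 17.0]
gripper_width: 0.486
grasp_force: 8.5
```

Request:
{"op": "servo_tool", "data": {
  "motion": [-0.02, 0, 0, 0, 0, -0.02, 0, 0, 0, 0, -0.02, 0, 0, 0, 0, -0.02, 0, 0, 0, 0, -0.02, 0, 0, 0, 0]
}}

```text
time: 11.65
tool_pos: [0.5733, -0.0889, 0.0721]
tool_rot: [-0.001, 0.149, 0.989, -0.0]
contact_force: [-9.4, 1.8, 17.1]
gripper_width: 0.488
grasp_force: 8.5
```

```bash
cat > chk.py <<'E'
from h import *
import sys
s=manip.state();print(s["time"],safe(s["tool_pos"]).round(4),s["contact_force"].round(1))
im,d=eyes.grab_frame("scene");S=safe(cloud("scene",d,eyes.camera_params("scene")))
cv2.imwrite(f"pics/{sys.argv[1]}.png",cv2.resize(im[150:350,230:480,::-1],None,fx=3,fy=3,interpolation=2))
for l in("tray_front","key_left_top","key_right_top","cover_ridge","paste_jar","thread_spool"):
    for r in models.regions_of("scene",l)[:2]:
        m=r["mask"]&(d>0);print(l,round(r["p"],2),m.sum(),np.median(S[m],0).round(4))
m=(abs(S[...,1])<.05)&(S[...,2]>.02)&(S[...,2]<.05)&(S[...,0]<-.06)&(S[...,0]>-.16)
print("front",m.sum(),np.median(S[m][:,0]))
E
python3 chk.py s4
```

```text
11.65 [-0.0304 -0.0011  0.0721] [-9.4  1.8 17.1]
tray_front 0.63 2254 [-0.0974 -0.0006  0.027 ]
key_left_top 0.53 7 [-0.0321  0.0165  0.0726]
cover_ridge 0.84 885 [ 0.0402 -0.029   0.0889]
cover_ridge 0.61 921 [-0.2048  0.2633  0.089 ]
paste_jar 0.67 2089 [-0.0045 -0.1471  0.0666]
thread_spool 0.66 355 [-0.0426  0.125   0.0581]
front 1062 -0.10242475758197532
```

View pics/s4.png

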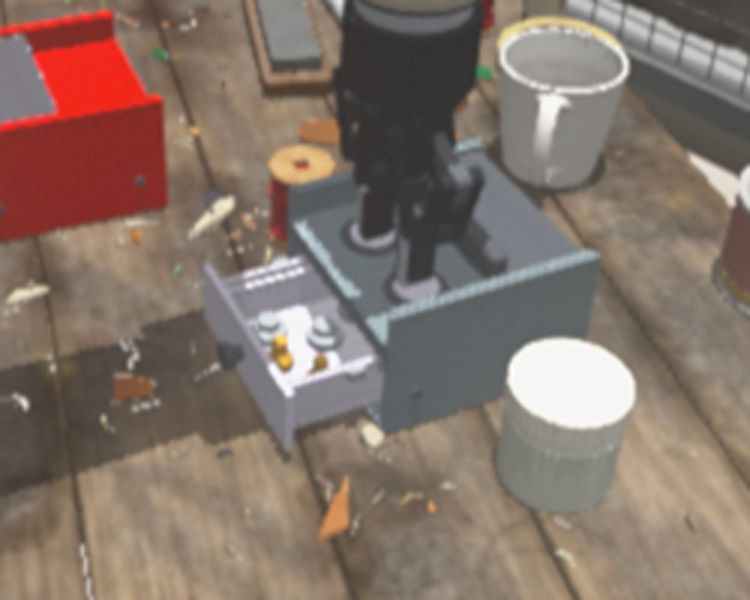

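The tray is well out: front panel at (245,355), both keys down under the tips. I hold longer and measure the panel to confirm it has reached full travel.

Request:
{"op": "servo_tool", "data": {
  "motion": [-0.02, 0, 0, 0, 0, -0.02, 0, 0, 0, 0, -0.02, 0, 0, 0, 0, -0.02, 0, 0, 0, 0, -0.02, 0, 0, 0, 0]
}}

```text
time: 12.62
tool_pos: [0.5733, -0.0889, 0.0722]
tool_rot: [-0.001, 0.149, 0.989, -0.0]
contact_force: [-9.0, 2.2, 16.4]
gripper_width: 0.485
grasp_force: 8.5
```

Request:
{"op": "servo_tool", "data": {
  "motion": [-0.02, 0, 0, 0, 0, -0.02, 0, 0, 0, 0, -0.02, 0, 0, 0, 0, -0.02, 0, 0, 0, 0, -0.02, 0, 0, 0, 0]
}}

```text
time: 13.25
tool_pos: [0.5733, -0.0889, 0.0722]
tool_rot: [-0.001, 0.149, 0.989, -0.0]
contact_force: [-10.2, 3.7, 16.9]
gripper_width: 0.493
grasp_force: 8.5
```

```bash
cat > tr.py <<'E'
from h import *
im,d=eyes.grab_frame("top");S=safe(cloud("top",d,eyes.camera_params("top")))
for n in("top","scene"):
    if n=="scene": im,d=eyes.grab_frame(n);S=safe(cloud(n,d,eyes.camera_params(n)))
    m=(abs(S[...,1])<.055)&(S[...,2]>.045)&(S[...,2]<.062)&(S[...,0]<-.09)&(S[...,0]>-.16)
    print(n,m.sum(),np.percentile(S[m][:,0],[3,25,50,75]).round(4))
E
python3 tr.py
```

```text
Traceback (most recent call last):
  File "tr.py", line 6, in <module>
    print(n,m.sum(),np.percentile(S[m][:,0],[3,25,50,75]).round(4))
                    ~~~~~~~~~~~~~^^^^^^^^^^^^^^^^^^^^^^^^
IndexError: index -1 is out of bounds for axis 0 with size 0
```

Request:
{"op": "servo_tool", "data": {
  "motion": [-0.02, 0, 0, 0, 0, -0.02, 0, 0, 0, 0, -0.02, 0, 0, 0, 0, -0.02, 0, 0, 0, 0, -0.02, 0, 0, 0, 0]
}}

```text
time: 13.92
tool_pos: [0.5733, -0.0889, 0.0722]
tool_rot: [-0.001, 0.149, 0.989, -0.0]
contact_force: [-8.7, 2.3, 17.2]
gripper_width: 0.488
grasp_force: 8.5
```

```bash
python3 tr.py
```

```text
Traceback (most recent call last):
  File "tr.py", line 6, in <module>
    print(n,m.sum(),np.percentile(S[m][:,0],[3,25,50,75]).round(4))
                    ~~~~~~~~~~~~~^^^^^^^^^^^^^^^^^^^^^^^^
IndexError: index -1 is out of bounds for axis 0 with size 0
```

The top view of the tray is blocked by the gripper, so I use the scene camera only.

```bash
cat > tr.py <<'E'
from h import *
im,d=eyes.grab_frame("scene");S=safe(cloud("scene",d,eyes.camera_params("scene")))
m=(abs(S[...,1])<.055)&(S[...,2]>.02)&(S[...,2]<.062)&(S[...,0]<-.09)&(S[...,0]>-.18)
h,e=np.histogram(S[m][:,0],np.arange(-.18,-.085,.005));print(m.sum(),dict(zip(e.round(3),h)))
print(manip.state()["time"])
E
python3 tr.py
```

```text
1000 {np.float64(-0.18): np.int64(0), np.float64(-0.175): np.int64(0), np.float64(-0.17): np.int64(0), np.float64(-0.165): np.int64(0), np.float64(-0.16): np.int64(0), np.float64(-0.155): np.int64(0), np.float64(-0.15): np.int64(0), np.float64(-0.145): np.int64(36), np.float64(-0.14): np.int64(18), np.float64(-0.135): np.int64(169), np.float64(-0.13): np.int64(268), np.float64(-0.125): np.int64(8), np.float64(-0.12): np.int64(39), np.float64(-0.115): np.int64(68), np.float64(-0.11): np.int64(106), np.float64(-0.105): np.int64(108), np.float64(-0.1): np.int64(88), np.float64(-0.095): np.int64(92)}
14.025
```

Request:
{"op": "servo_tool", "data": {
  "motion": [-0.02, 0, 0, 0, 0, -0.02, 0, 0, 0, 0, -0.02, 0, 0, 0, 0, -0.02, 0, 0, 0, 0, -0.02, 0, 0, 0, 0]
}}

```text
time: 14.65
tool_pos: [0.5733, -0.0889, 0.0722]
tool_rot: [-0.001, 0.149, 0.989, -0.0]
contact_force: [-9.2, 2.1, 16.7]
gripper_width: 0.49
grasp_force: 8.5
```

```bash
python3 tr.py
```

```text
1009 {np.float64(-0.18): np.int64(0), np.float64(-0.175): np.int64(0), np.float64(-0.17): np.int64(0), np.float64(-0.165): np.int64(0), np.float64(-0.16): np.int64(0), np.float64(-0.155): np.int64(0), np.float64(-0.15): np.int64(0), np.float64(-0.145): np.int64(34), np.float64(-0.14): np.int64(20), np.float64(-0.135): np.int64(137), np.float64(-0.13): np.int64(300), np.float64(-0.125): np.int64(10), np.float64(-0.12): np.int64(39), np.float64(-0.115): np.int64(64), np.float64(-0.11): np.int64(113), np.float64(-0.105): np.int64(103), np.float64(-0.1): np.int64(93), np.float64(-0.095): np.int64(96)}
14.7
```

The panel sits at about -130 mm (60 mm out) and is no longer moving. I release and rise straight up.

Request:
{"op": "servo_tool", "data": {
  "motion": [-0.02, 0, 0, -0.07, 0, -0.02, 0, 0, -0.2, 0, -0.02, 0, 0, -0.45, 0, -0.02, 0, 0, -0.75, 0, -0.02, 0, 0, -1, 0]
}}

```text
time: 15.32
tool_pos: [0.5735, -0.089, 0.191]
tool_rot: [0.0, 0.149, 0.989, -0.0]
contact_force: [0.2, 0.4, 0.6]
gripper_width: 0.491
grasp_force: 0.0
```

Request:
{"op": "servo_tool", "data": {
  "motion": [-0.02, 0.2, 0, -0.3, 0, -0.02, 0.5, 0, -0.5, 0, -0.02, 0.8, 0, -0.5, 0, -0.02, 1, 0, -0.5, 0, -0.02, 1, 0, -0.5, 0]
}}

```text
time: 15.95
tool_pos: [0.4581, -0.0533, 0.2497]
tool_rot: [0.001, 0.149, 0.989, -0.0]
contact_force: [-0.3, 0.3, 0.7]
gripper_width: 0.491
grasp_force: 0.0
```

```bash
python3 chk.py s5; python3 tr.py
```

```text
15.95 [-0.151  -0.0008  0.2497] [-0.3  0.3  0.7]
tray_front 0.83 2389 [-0.0984 -0.0008  0.0267]
tray_front 0.48 80 [-0.2427  0.2656  0.0363]
key_left_top 0.68 158 [-0.0331  0.0212  0.0808]
key_right_top 0.64 175 [-0.032  -0.0342  0.0809]
key_right_top 0.46 321 [-0.0424  0.1236  0.0583]
cover_ridge 0.88 862 [-0.2044  0.2655  0.089 ]
cover_ridge 0.18 181 [-0.0328 -0.033   0.0809]
paste_jar 0.8 2136 [-0.0047 -0.147   0.066 ]
paste_jar 0.63 208 [-0.0326 -0.0329  0.0807]
thread_spool 0.91 310 [-0.0416  0.1245  0.0584]
front 1068 -0.10303581439657497
1000 {np.float64(-0.18): np.int64(0), np.float64(-0.175): np.int64(0), np.float64(-0.17): np.int64(0), np.float64(-0.165): np.int64(0), np.float64(-0.16): np.int64(0), np.float64(-0.155): np.int64(0), np.float64(-0.15): np.int64(0), np.float64(-0.145): np.int64(35), np.float64(-0.14): np.int64(19), np.float64(-0.135): np.int64(156), np.float64(-0.13): np.int64(280), np.float64(-0.125): np.int64(9), np.float64(-0.12): np.int64(40), np.float64(-0.115): np.int64(59), np.float64(-0.11): np.int64(116), np.float64(-0.105): np.int64(106), np.float64(-0.1): np.int64(84), np.float64(-0.095): np.int64(96)}
16.35
```

View pics/s5.png

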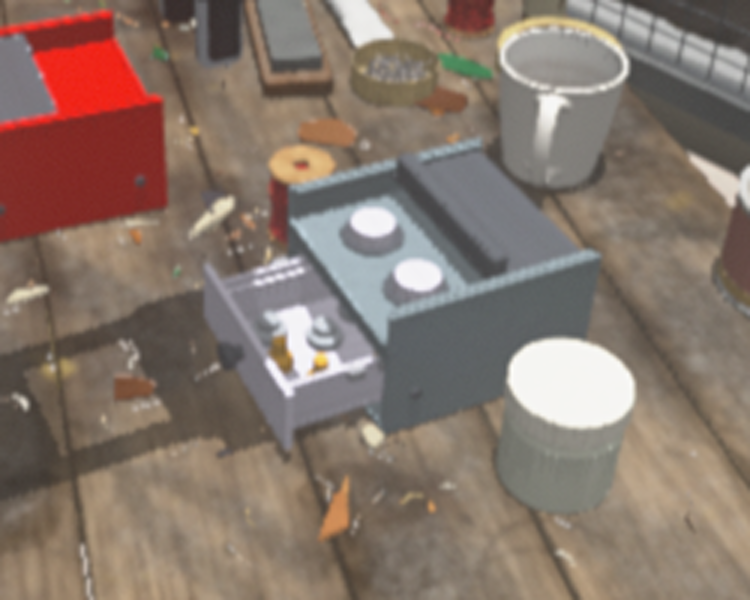

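The tray is fully out (250,355), the keys are up (373,228) and (416,280), the cover is back, jar and spool have not moved, and the arm is clear.

```bash
python3 -c "
from plant import job_done
print(job_done())"
```

```text
the job is handed in; nothing more can be done
None
```

The grey safe's tray is fully out (about 60 mm), with the cover at its back stop, both keys released, the jar and spool where they stood, and the arm clear; the job was handed in at about 16 s.

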